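Hook the shaft tray out of its shuttle

TASK

Pick up the orange hook tool by its handle, drop its point into the brass ring of the grey tray and drag the tray out of the green shuttle until it comes up firmly against the sprung stop hidden inside: keep about 12 N on the ring for half a second, and never let it see 20 N. Then unhook, leaving the tray pulled out with its shaft lying in it, and set the tool down upright, wholly on its blue mat; don't let go of it in the air. Move the tray only with the tool, and leave the other things on the bench where they are.

Things in the scene. Friction and masses are not known exactly. Their poses are not given: they have to be found in the camera images.
- hook: hook tool, 180 g (up to 15% more or less), standing upright on the blue mat on its orange handle: 90 mm long (x), 24 wide (y), 34 high (z). Origin: centre of the handle's underside, z up. From its +x end a level steel shank 7 mm thick, centre line 27.5 mm above the underside, runs to x = 165 mm and turns straight down as a 7 mm round-ended tine. Grip the handle's sides at the middle
- hook_tip (a point): lowest point of the tine: x = 165, y = 0, z = 0.5 mm of hook (level with the handle's underside)
- hook_butt (a point): rear end of the hook tool's handle, at its underside: x = -45 mm of hook
- ring (a point): centre of the brass pull ring on the tray's front. The ring lies level: hole 16 mm across, 28 mm across outside, round bar 6 mm thick (3 mm above and below this point). It stands 24 mm above the bench, 18 mm above the shuttle's floor. It must never take 20 N
- tray: loose grey tray 160 mm long (x), 80 wide (y), walls 22 mm high, 0.2 to 0.42 kg plus the shaft, in the shuttle with 2 mm play each side, mostly under its roof. Origin: centre of its underside; -x points out of the shuttle; ring centre at x = -102, z = 18 mm. It slides with 1.5 to 4 N of friction
- shuttle: fixed green slide-way; the tray comes out along its -x. Origin on the bench, on its middle line. Aluminium floor 6 mm thick from x = -110 to 200 mm, rails 36 mm high along it, 84 mm apart inside; roof from x = 30 to 200 mm, top 68 mm above the bench. The ring starts between x = -14 and 10 mm
- roof (a point): centre of the roof's upper face, at x = 115, z = 68 mm of shuttle. Out of sight under it is a sprung stop, set elsewhere each time: the tray meets it when the ring centre is somewhere between x = -61 and -101 mm of shuttle; from there the pull rises 3 N per mm over up to 12 mm, then it is hard. When let go it pushes the tray back a few mm
- shaft: ground steel shaft, 14 mm thick, 110 mm long (along x), 120 g, lying loose in two saddles along the middle of the tray; origin at the middle of its underside
- mat: thin blue mat fixed on the bench, 280 mm (x) x 130 mm (y) x 2 mm; origin at the centre of its underside. The tool starts on it, roughly along its x, and goes back on it
- v_block: green V-block bystander, 60 x 60 x 48 mm; origin under its centre
- ring_gauge: flat steel ring gauge bystander, 56 mm across, 18 mm high; origin under its centre
- pen_cup: white pen cup bystander, 68 mm across, 150 mm high with its pens; origin under its centre
- oil_bottle: amber oil bottle bystander, 48 mm across, 110 mm high; origin under its centre
- caliper_case: black caliper case bystander, 75 (x) x 230 (y) x 24 mm; origin under its centre
- plug_gauge: plug gauge bystander lying on its foot, 115 mm long (x), 20 mm thick; origin under its middle
Things that resemble listed ones, but are neither listed nor needed, are in the scene too. Leave any red look-alike of the hook alone.

How it is judged:
On the way, in this order (a step that is already met when the one before it is completed fails the run):
1. the tool's tine stands in the ring's hole, its tip below the ring (horizontal distance between hook_tip and ring below 0.01 m and z of hook_tip in the frame of ring below -0.004 m), for 0.2 s.
2. the tray is drawn out to its stop and held there by the tool with more than 8 N for 0.3 s (x of ring in the frame of shuttle below -0.057 m and horizontal distance between hook_tip and ring below 0.012 m and contact force between hook and tray above 8 N and linear speed of tray below 0.01 m/s), for 0.3 s.
At the end, for the whole second after the job is handed in: the tray is still pulled out (ring centre more than 52 mm out of the shuttle's origin, along its -x), level and at rest with its shaft in it; the hook tool stands at rest, upright (within 0.08 rad) on its handle, with both the tip of its tine and the rear end of its handle over the blue mat (x of ring in the frame of shuttle below -0.052 m and angle between tray's own z axis and vertical below 0.06 rad and linear speed of each of tray, hook below 0.01 m/s and x of hook_tip in the frame of mat between -0.14 and 0.14 m and y of hook_tip in the frame of mat between -0.065 and 0.065 m and x of hook_butt in the frame of mat between -0.14 and 0.14 m and y of hook_butt in the frame of mat between -0.065 and 0.065 m and z of hook in the frame of mat below 0.006 m and angle between hook's own z axis and vertical below 0.08 rad); the robot touches nothing.
It fails at once if 20 N or more between the hook tool and the tray (contact force between hook and tray above 20 N).
It fails at once if the robot itself touches the tray (contact force between any of the fingers, the arm and tray above 0.3 N).
It fails at once if the shaft has left its saddles (30 mm along the tray, 12 mm sideways, or lifted 15 mm) (x of shaft in the frame of tray above 0.03 m or x of shaft in the frame of tray below -0.03 m or y of shaft in the frame of tray above 0.012 m or y of shaft in the frame of tray below -0.012 m or z of shaft in the frame of tray above 0.019 m).
It fails at once if the tool let go in the air (over 20 mm above the bench) (contact force between the fingers and hook below 0.1 N and height (world z) of each of hook, hook_tip above 0.02 m).
It fails at once if a bystander moved by more than 25 mm (distance of any of v_block, ring_gauge, pen_cup, oil_bottle, caliper_case, plug_gauge from where it was at the start of the episode above 0.025 m).
It also fails if it takes over 56 s, if anything falls off the work surface, if the arm or the gripper's body presses on something with over 40 N, if the wrist force passes 120 N, or if a joint passes its speed limit or range.

ROBOT

A 6-joint arm with a two-finger parallel gripper is mounted at the origin on the work surface. World frame = base frame: x ahead of the robot, y to its left, z up, the work surface at z = 0. Lengths are in m, angles in rad, forces in N, time in s.
With the tool pointing down it reaches from about 0.3 to 0.875 m from the base axis. Payload 4.2 kg.
Tool frame: the origin (TCP) lies at the centre of the arm's flange, where the gripper is bolted on; the fingertips stand 173 mm ahead of it and the grasp point (between the pads) lies 155 mm ahead of it; z points along the fingers, x is the direction in which the jaws open and shut, and the axes are right-handed (so a half turn about z gives the same grasp; the last joint's range is limited). The gripper opens to 85 mm and grips with 20 to 120 N. Pads are 22 mm wide; open, the fingers measure 114 mm over their backs; the gripper's body (76 mm by 85 mm) begins 54 mm behind the grasp point. The pads swing forward as they close: fully open they stand 13 mm farther back than shut.
Start: joints at [1.101, 0.32, 1.565, -0, 1.257, -0.02], TCP at [0.25, 0.518, 0.405] pointing down, gripper open.
Joint ranges: [-3.11, 3.11], [-0.84, 2.01], [0.21, 2.61], [-1.34, 4.49], [0.05, 2.63], [-2.56, 2.56]. Speed limits (rad/s): [2.57, 2.57, 3.14, 3.14, 3.14, 3.14].

INTERFACE

Orientations are given as a unit quaternion [w, x, y, z].
In Python, from bench import telemetry, vision, robot gives the robot as it stands. The module is installed in compiled form; this text tells all that it offers.
- The arm moves only by the tool drive_tool, never from a script. Its argument "targets" is a list of rows, each a list of 3 entries, a list of its own where there are three numbers: the shift along the world's x, y, z in units of 50 mm (1.0 is 50 mm), then the turn about the world's z in units of 10 degrees (1.0 is 10 degrees), then the closure, from 0 (fully open) to 1 (shut). A call has 1 to 12 rows; each row is the pose to reach, as a shift and turn from the pose measured when the call began; what a row does not reach only later rows make up. A row lasts 1/8 s, in which the tool goes at most 62.5 mm and 10.7 degrees, less where a joint would pass 70% of its speed; a pose out of reach is approached as far as the arm can. A call with a gripper value outside its range is refused whole. The fingers move at their own pace and stop on an object; "newtons" is the grip in N (left out, the last holds). Time passes only in rows, so rows that repeat a pose let the fingers close. It gives the time, the measured TCP pose, the force and the opening at its end, in the units of the state.
- telemetry.read_state(): the state, without advancing time (a new reading comes with each control period).
- vision.grab_frame(name): name is "side" or "top" or "wrist"; returns a dict with "img" (480x640x3 uint8, red, green, blue), "range_z" (480x640 float32, m along the optical axis (not along the pixel's ray), 0 where there is no reading), "K" (3x3 intrinsics, pixels), "R" (3x3) and "t" (3): a world point X has camera coordinates R X + t; the wrist camera has in their place "T_tool_cam" (4x4, takes a point from camera to tool coordinates, whose origin is the TCP and whose axes are the tool frame's). Camera axes: x right, y down, z forward; pixel columns grow to the right and rows downward; lengths in m; the calibration is good to about 2 mm. A picture is of the moment at which its call begins: read the wrist's pose just before it.
- robot.close_job(): hands the job in, once; it reports no verdict.
Trained networks look in a picture, given as the dict that the camera call returned (one of the last four; its "shot" number tells which), for a name from the list of things; names that differ only in an ending like _2 or _b are one class to them, and where a whole thing is asked for, a point or a joint stands for the part that bears it (a point fixed in the world has none). Each returns a list of dicts, best first, with "confidence" (0 to 1); they miss things now and then, are a little off and sometimes report something else, mostly with a low value. They report only what shows in the picture. A call takes as long as a camera call. They do not tell look-alikes from the thing itself.
- vision.boxes_of(picture, target): "xy" ([column, row] in pixels, amid what is visible of it).
- vision.regions_of(picture, target): "pixels" (480x640 bool, what is visible of it) and "xy" ([column, row] in pixels, amid what is visible of it).
The state is a dict: "time": time; "joints": joint angles; "joint_velocities": joint speeds; "tau": joint torques, N m; "eef_pos": TCP position; "tool_rot": TCP orientation; "force": force on the tool from outside, world axes, zero at the start; "wrist_torque": the same for the moment, N m; "finger_gap": opening from 0.0 (shut) to 1.0 (fully open).
Only numpy, scipy, OpenCV 4.12 (cv2) and the standard library are available. Lean on these libraries where they do the work, as an engineer would, in place of code of your own. Each camera call takes 0.05 s, during which the arm holds its last target.

## Working session

There is one attempt and no reset: what is moved stays moved. The work goes in short steps, Python scripts to look and compute and a tool call to move; the robot and the scene stay as the last step left them, time stands still between calls to the robot, and variables do not carry over. Pictures are saved under pics/ and viewed, and the job is handed in when it is done.

Besides the shell and the picture viewer there is one more tool, called by a JSON object that holds its "fn" and its "kwargs", one argument or row to a line. drive_tool: Moves the arm, as the interface text tells. Its arguments: {"type":"object","properties":{"targets":{"type":"array"},"newtons":{"type":"number"}},"required":["targets"]}

```bash
mkdir -p pics; python3 - <<'E'
from bench import telemetry, vision, robot
import cv2
s=telemetry.read_state(); print({k:s[k] for k in('time','eef_pos','tool_rot','force','finger_gap')})
for n in('top','side'):
    f=vision.grab_frame(n); cv2.imwrite(f'pics/{n}0.png',f['img'][:,:,::-1]); print(n,f['K'].tolist(),f['R'].tolist(),f['t'].tolist(),f['shot'])
    for t in('hook','ring','tray','shuttle','mat','roof'):
        try: print(t,[(r['xy'],round(r['confidence'],2)) for r in vision.boxes_of(f,t)])
        except Exception as e: print(t,e)
E
```

```text
{'time': 0.0, 'eef_pos': array([0.24990353, 0.51764396, 0.40385998]), 'tool_rot': array([ 4.69008201e-04,  8.46990918e-01,  5.31606566e-01, -7.90047445e-04]), 'force': array([0.03044751, 0.34317041, 0.33409192]), 'finger_gap': 0.9997980861056969}
top [[446.50079328865945, 0.0, 318.9009451338791], [0.0, 446.50079328865945, 244.65613772321905], [0.0, 0.0, 1.0]] [[0.002099140565612553, -0.999948739851334, -0.009905113760815732], [-0.9984737720652012, -0.001549192341315821, -0.055206217955754165], [0.05518804315043633, 0.010005881911081562, -0.9984258421236938]] [-0.01628794570468127, 0.5212715984821565, 1.0403293711872617] 1
hook [([408.8, 266.3], 0.94), ([464.9, 354.5], 0.58), ([237.8, 213.5], 0.36)]
ring []
tray [([239.9, 212.1], 0.8)]
shuttle [([220.8, 211.7], 0.95), ([399.3, 268.4], 0.67)]
mat [([387.4, 278.3], 0.59)]
roof [([220.8, 211.7], 0.76)]
side [[535.5866699497378, 0.0, 315.8348538703715], [0.0, 535.5866699497378, 242.25604646094385], [0.0, 0.0, 1.0]] [[0.806860846827183, -0.5906810124214539, 0.008456679140613514], [-0.3546621452951954, -0.49581189591403185, -0.7927075920948043], [0.47243024517057614, 0.6366054550778677, -0.6095434012547177]] [-0.4467473262953147, 0.23053455827655664, 0.9718139903433837] 2
hook [([302.7, 421.2], 0.8)]
ring [([290.8, 204.0], 0.62), ([389.9, 222.2], 0.42)]
tray [([286.3, 208.5], 0.56)]
shuttle [([279.8, 199.6], 0.94)]
mat [([326.2, 334.7], 0.84)]
roof [([282.8, 199.1], 0.8)]
```

View pics/top0.png

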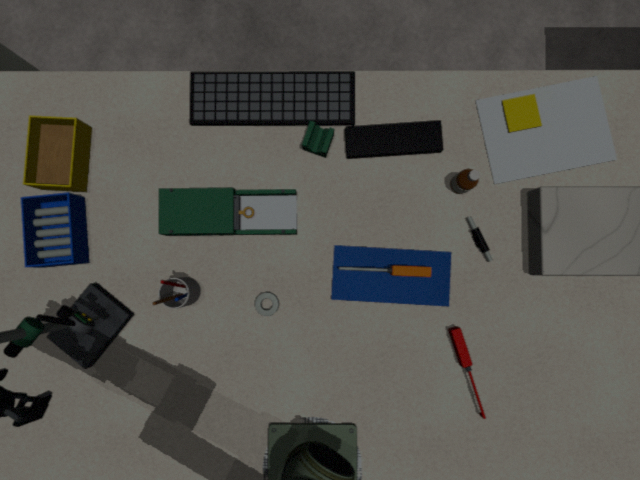

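View pics/side0.png

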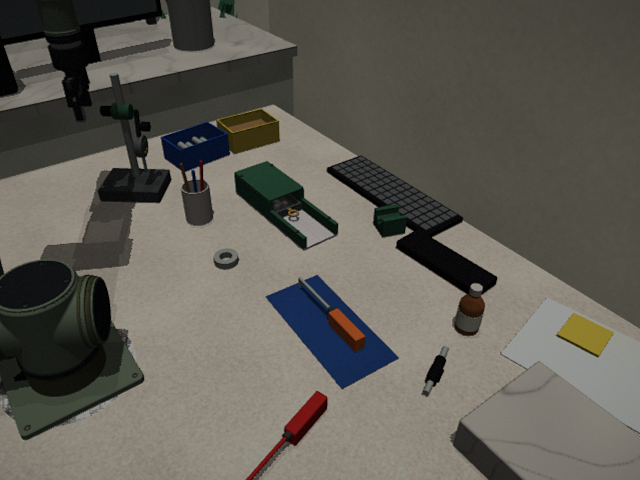

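Orange hook is at top (410,271) with its shank to the left, standing on the blue mat. The red look-alike at (460,345) is off the mat. Ring is at (247,212), shuttle opens to image right (world -y). Measuring now.

```bash
cat > h.py <<'E'
import numpy as np, cv2
from bench import telemetry, vision, robot
def world(f,uv,z=None,tool=None):
    """pixels Nx2 -> world, with depth, or on plane z"""
    uv=np.atleast_2d(np.asarray(uv,float)); K=f['K']
    ray=np.c_[(uv[:,0]-K[0,2])/K[0,0],(uv[:,1]-K[1,2])/K[1,1],np.ones(len(uv))]
    if 'R' in f: R=f['R'].T; c=-R@f['t']
    else:
        T=tool@f['T_tool_cam']; R=T[:3,:3]; c=T[:3,3]
    d=ray@R.T
    if z is None:
        s=f['range_z'][uv[:,1].astype(int),uv[:,0].astype(int)]
    else: s=(z-c[2])/d[:,2]
    return c+d*np.atleast_1d(s)[:,None]
def toolT(s):
    from scipy.spatial.transform import Rotation as Ro
    q=s['tool_rot']; T=np.eye(4); T[:3,:3]=Ro.from_quat([q[1],q[2],q[3],q[0]]).as_matrix(); T[:3,3]=s['eef_pos']; return T
def cols(m): v,u=np.nonzero(m); return np.c_[u,v]
def comp(m,xy):
    n,l,st,c=cv2.connectedComponentsWithStats(m.astype(np.uint8)); 
    k=1+np.argmin(np.hypot(*(c[1:]-xy).T)+1e3*(st[1:,4]<8)); return l==k
E
python3 - <<'E'
from h import *
f=vision.grab_frame('top'); hsv=cv2.cvtColor(f['img'],cv2.COLOR_RGB2HSV); H,S,V=[hsv[:,:,i].astype(int) for i in range(3)]
def show(n,m,h=None):
    p=world(f,cols(m)+0.0,h); q=world(f,cols(m))
    r=cv2.minAreaRect(p[:,:2].astype(np.float32)*1000); print(n,len(p),'rect',np.round(r[0],1),np.round(r[1],1),round(r[2],2),'zdepth',np.round(np.percentile(q[:,2],[5,50,95])*1000,1),'depth-mean',np.round(q.mean(0)*1000,1))
    return p
yy,xx=np.mgrid[:480,:640]
hm=comp((H>5)&(H<20)&(S>150)&(V>80)&(xx>385)&(xx<440)&(yy>255)&(yy<290),(411,271)); show('handle',hm,.036)
mat=(H>95)&(H<125)&(S>120)&(xx>325)&(xx<460)&(yy>240)&(yy<310); show('mat',comp(mat,(391,275)),.002)
sh=(xx>335)&(xx<392)&(yy>262)&(yy<275)&~mat; sh=comp(sh,(365,269)); p=show('shank',sh,.033); print(np.round(p[p[:,1]>p[:,1].max()-.004].mean(0)*1000,1))
rg=comp((H>10)&(H<30)&(S>90)&(xx>233)&(xx<260)&(yy>200)&(yy<225),(247,212)); show('ring',rg,.024)
gr=(H>60)&(H<90)&(S>80)&(xx>155)&(xx<300)&(yy>185)&(yy<240)
pg=world(f,cols(gr)); 
roof=comp(gr&(xx<236),(195,211)); show('roof',roof,.068)
rl=gr&(xx>240)
show('railU',comp(rl&(yy<205),(270,192)),.036);show('railL',comp(rl&(yy>220),(270,233)),.036)
cv2.imwrite('pics/crop1.png',cv2.resize(f['img'][180:310,150:460][:,:,::-1],None,fx=2.5,fy=2.5,interpolation=cv2.INTER_CUBIC))
E
```

```text
handle 364 rect [ 460.6 -228.7] [85.5 22.1] 87.84 zdepth [32.6 35.8 39.1] depth-mean [ 460.5 -228.9   35.8]
mat 5618 rect [ 449.2 -186.5] [277.5 127.9] 86.77 zdepth [-1.2  1.9  5.3] depth-mean [ 447.5 -184.1    6.3]
shank 206 rect [ 463.5 -121. ] [122.4  20.8] 89.61 zdepth [ 0.7 31.5 36.3] depth-mean [ 464.4 -126.4   37.9]
[466.7 -61.2  33. ]
ring 75 rect [597.5 156.3] [23.7 33.1] 0.05 zdepth [17.  26.1 29.7] depth-mean [597.4 155.   25.3]
roof 3425 rect [593.5 259.7] [105.  172.5] 0.72 zdepth [63.7 67.6 70.7] depth-mean [593.5 260.4  69.2]
railU 248 rect [642.9 103.4] [  9.4 126.1] 0.02 zdepth [21.3 35.3 38.9] depth-mean [640.5 105.6  50.2]
railL 207 rect [550.5 102.6] [  7.  125.4] 0.07 zdepth [32.3 35.3 39. ] depth-mean [549.6 102.1  45.3]
```

View pics/crop1.png

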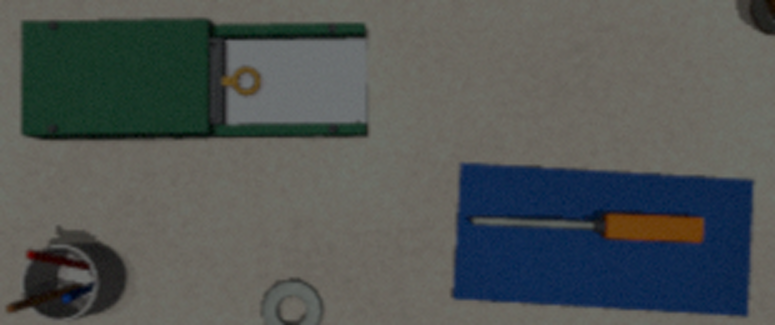

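Ring ≈ (0.5975, 0.153), handle centre ≈ (0.4605, -0.229), hook heading ≈ 88°, shuttle ≈ 90°, shuttle origin y ≈ 0.144. The sizes match the ones given. Moving above the handle.

{"fn": "drive_tool", "kwargs": {
  "targets": [
    [[0.35,-1.25,0],-1,0],
    [[0.7,-2.5,0],-2,0],
    [[1.05,-3.75,0],-3,0],
    [[1.4,-5,0],-4,0],
    [[1.75,-6.25,0],-5,0],
    [[2.1,-7.5,0],-6,0],
    [[2.45,-8.75,0],-6.6,0],
    [[2.8,-10,0],-6.6,0],
    [[3.2,-11.25,-0.5],-6.6,0],
    [[3.6,-12.5,-1],-6.6,0],
    [[3.9,-13.75,-1.5],-6.6,0],
    [[4.2,-14.9,-2],-6.6,0]
  ],
  "newtons": 90
}}

```text
time: 2.25
eef_pos: [0.4504, -0.1917, 0.3201]
tool_rot: [0.0, 1.0, -0.016, 0.001]
force: [0.8, -0.2, -0.7]
finger_gap: 1.0
```

```bash
python3 - <<'E'
from h import *
s=telemetry.read_state(); T=toolT(s); print(s['time'],s['eef_pos'],np.degrees(np.arctan2(T[1,0],T[0,0])),s['force'])
f=vision.grab_frame('wrist'); cv2.imwrite('pics/w1.png',f['img'][:,:,::-1])
hsv=cv2.cvtColor(f['img'],cv2.COLOR_RGB2HSV);H,S,V=[hsv[:,:,i].astype(int) for i in range(3)]
m=(H>5)&(H<20)&(S>150)&(V>60); n,l,st,c=cv2.connectedComponentsWithStats(m.astype(np.uint8)); k=1+np.argmax(st[1:,4]); m=l==k
p=world(f,cols(m),.036,T); q=world(f,cols(m),None,T)
print(len(p),cv2.minAreaRect((p[:,:2]*1000).astype(np.float32)),np.median(q,0))
E
```

```text
2.25 [ 0.45039536 -0.19170299  0.32013905] -1.807625793813889 [ 0.83690993 -0.23394497 -0.66431562]
3037 ((458.749755859375, -227.23574829101562), (88.84780883789062, 22.418764114379883), 88.02742004394531) [ 0.45843917 -0.22337146  0.03620315]
```

View pics/w1.png

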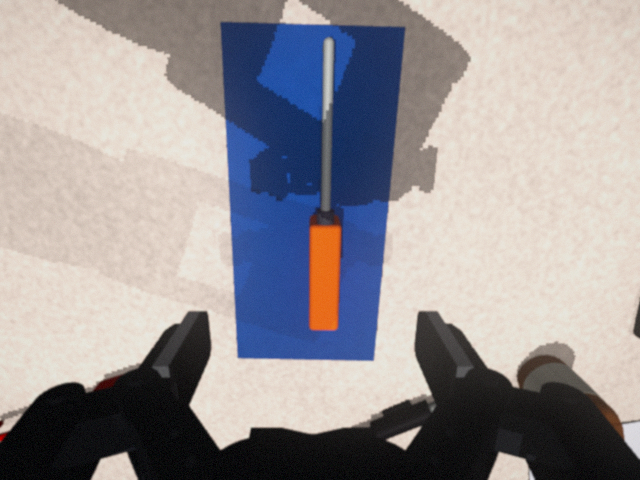

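Wrist view: handle centre at (325,277), tine tip at (329,42), all on the mat. Reading the settled pose before descending.

```bash
python3 - <<'E'
from h import *
s=telemetry.read_state(); T=toolT(s); print(s['time'],s['eef_pos'],np.degrees(np.arctan2(T[1,0],T[0,0])),s['joint_velocities'])
f=vision.grab_frame('wrist')
hsv=cv2.cvtColor(f['img'],cv2.COLOR_RGB2HSV);H,S,V=[hsv[:,:,i].astype(int) for i in range(3)]
m=(H>5)&(H<20)&(S>150)&(V>60); n,l,st,c=cv2.connectedComponentsWithStats(m.astype(np.uint8)); k=1+np.argmax(st[1:,4]); m=l==k
p=world(f,cols(m),.036,T)
print(len(p),cv2.minAreaRect((p[:,:2]*1000).astype(np.float32)));print(telemetry.read_state()['eef_pos'])
E
```

```text
2.3 [ 0.45163567 -0.19663801  0.31726925] -1.9254514368841116 [ 0.08256099 -0.05282835  0.04214273  0.05362839  0.09421952  0.14511395]
3150 ((458.7848205566406, -227.01168823242188), (88.69517517089844, 22.249168395996094), 87.85633850097656)
[ 0.45075064 -0.19373374  0.31819225]
```

{"fn": "drive_tool", "kwargs": {
  "targets": [
    [[0.17,-0.68,-0.3],0,0],
    [[0.17,-0.68,-0.9],0,0],
    [[0.17,-0.68,-1.4],0,0],
    [[0.17,-0.68,-1.9],0,0],
    [[0.17,-0.68,-2.3],0,0],
    [[0.17,-0.68,-2.6],0,0],
    [[0.17,-0.68,-2.78],0,0],
    [[0.17,-0.68,-2.78],0,0],
    [[0.17,-0.68,-2.78],0,0]
  ]
}}

```text
time: 3.48
eef_pos: [0.4595, -0.2278, 0.1798]
tool_rot: [0.0, 1.0, -0.018, -0.001]
force: [0.5, 0.5, 0.1]
finger_gap: 1.0
```

{"fn": "drive_tool", "kwargs": {
  "targets": [
    [[0,0,0],0,0.3],
    [[0,0,0],0,0.6],
    [[0,0,0],0,0.8],
    [[0,0,0],0,1],
    [[0,0,0],0,1],
    [[0,0,0],0,1],
    [[0,0,0],0,1],
    [[0,0,0],0,1]
  ],
  "newtons": 90
}}

```text
time: 4.47
eef_pos: [0.4597, -0.2279, 0.1802]
tool_rot: [0.001, 1.0, -0.018, -0.0]
force: [-0.1, 0.4, 6.2]
finger_gap: 0.266
```

Gripped (gap 0.266 ≈ 23 mm). Lifting, straightening by 2° and going to hover above the ring.

{"fn": "drive_tool", "kwargs": {
  "targets": [
    [[0,0,0.3],0,1],
    [[0,0,0.7],0,1],
    [[0,0,1.2],0,1],
    [[0.5,0.6,1.2],0.2,1],
    [[1.0,1.4,1.2],0.2,1],
    [[1.5,2.2,1.2],0.2,1],
    [[2.0,3.0,1.2],0.2,1],
    [[2.4,3.7,1.2],0.2,1],
    [[2.75,4.2,1.2],0.2,1],
    [[2.75,4.3,1.2],0.2,1],
    [[2.75,4.3,1.2],0.2,1],
    [[2.75,4.3,1.2],0.2,1]
  ]
}}

```text
time: 5.98
eef_pos: [0.5965, -0.0138, 0.2402]
tool_rot: [0.001, 1.0, -0.001, -0.001]
force: [0.4, 0.1, -2.9]
finger_gap: 0.267
```

```bash
python3 - <<'E'
from h import *
s=telemetry.read_state(); T=toolT(s); print(s['time'],s['eef_pos'],np.degrees(np.arctan2(T[1,0],T[0,0])),s['force'],s['finger_gap'])
for n in('wrist','top','side'):
    f=vision.grab_frame(n); np.savez('f_%s.npz'%n,T=T,**{k:v for k,v in f.items()}); im=f['img'][:,:,::-1]
    if n=='top': im=cv2.resize(im[170:260,180:360],None,fx=4,fy=4,interpolation=cv2.INTER_CUBIC)
    if n=='side': im=cv2.resize(im[150:330,220:400],None,fx=4,fy=4,interpolation=cv2.INTER_CUBIC)[:600]
    cv2.imwrite(f'pics/{n}2.png',im)
E
```

```text
5.975 [ 0.59649053 -0.01379464  0.24020832] -0.11967358645885758 [ 0.3515746   0.07440843 -2.89376911] 0.2666065881878445
```

View pics/wrist2.png

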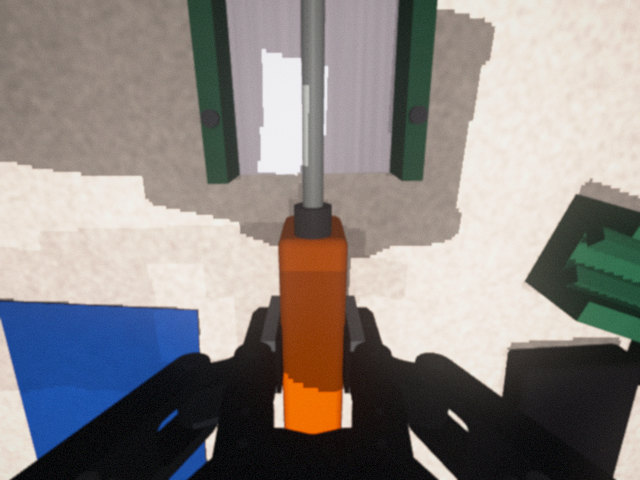

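View pics/top2.png

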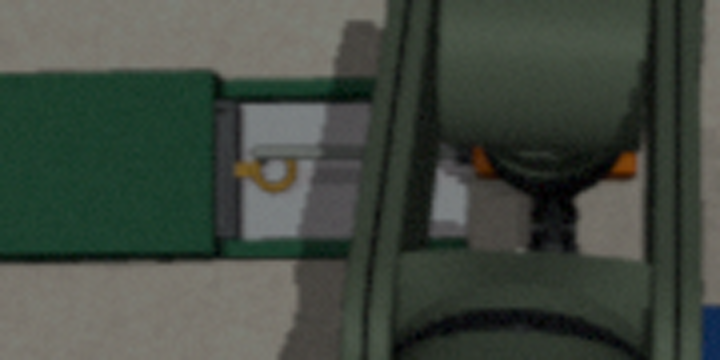

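View pics/side2.png

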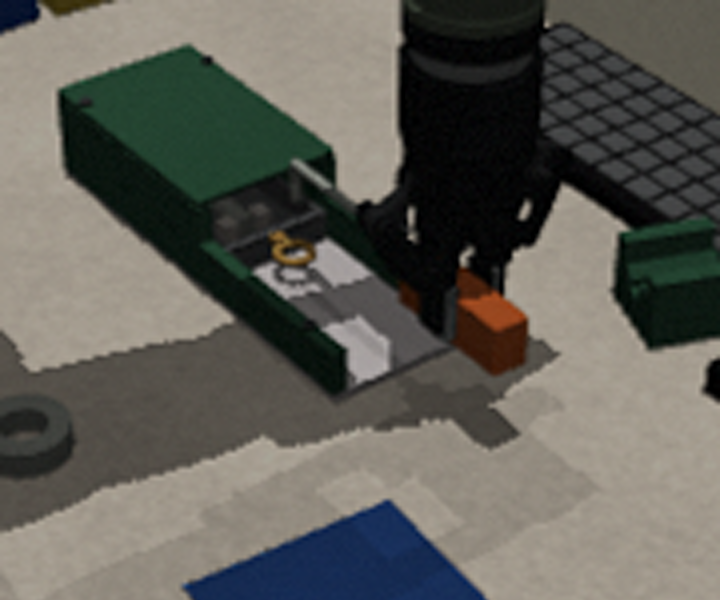

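```bash
python3 - <<'E'
from h import *
f=dict(np.load('f_top.npz')); g=dict(np.load('f_side.npz'))
off=lambda x,y,ox,oy:[ox+(x+.5)/4-.5,oy+(y+.5)/4-.5]
print('ring top',world(f,off(276,172,180,170),.024),'tip end top',world(f,off(250,153,180,170),.0895), )
for a in(off(294,252,220,150),): print('ring side',world(g,a,.024))
for a in(off(297,198,220,150),): print('tip side',world(g,a,.062))
print('handle front bottom etc')
im=cv2.resize(g['img'][180:225,275:320],None,fx=12,fy=12,interpolation=cv2.INTER_CUBIC); cv2.imwrite('pics/side2z.png',im[:,:,::-1])
im=cv2.resize(f['img'][195:225,230:275],None,fx=15,fy=15,interpolation=cv2.INTER_CUBIC); cv2.imwrite('pics/top2z.png',im[:,:,::-1])
E
```

```text
ring top [[0.5960034  0.15011526 0.024     ]] tip end top [[0.59818931 0.15354948 0.0895    ]]
ring side [[0.59369197 0.1507246  0.024     ]]
tip side [[0.59740598 0.15173912 0.062     ]]
handle front bottom etc
```

View pics/side2z.png

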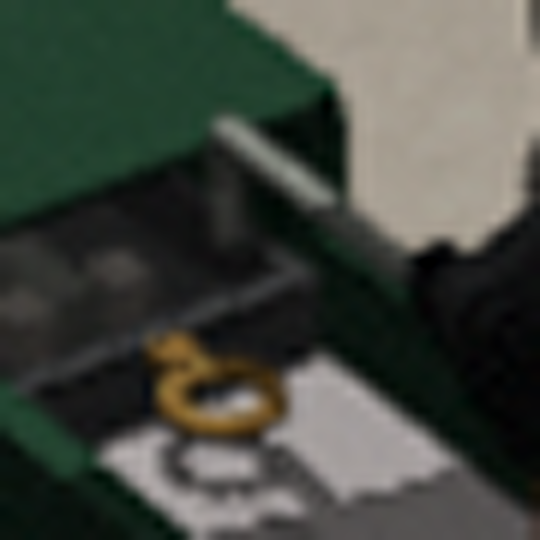

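View pics/top2z.png

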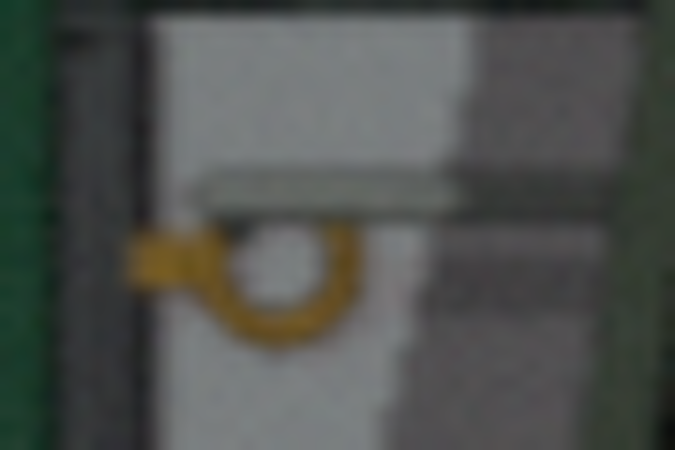

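Zoomed top view: ring centre px ≈ (248.3,212.3), shank end px ≈ (243,207.5), about 2.5 mm too far in +x. I'll correct x and descend to just above the ring, where parallax is small, then look again.

{"fn": "drive_tool", "kwargs": {
  "targets": [
    [[-0.05,0,-0.1],0,1],
    [[-0.05,0,-0.25],0,1],
    [[-0.05,0,-0.4],0,1],
    [[-0.05,0,-0.5],0,1],
    [[-0.05,0,-0.5],0,1],
    [[-0.05,0,-0.5],0,1]
  ]
}}

```text
time: 6.88
eef_pos: [0.5945, -0.0137, 0.2154]
tool_rot: [0.001, 1.0, -0.001, -0.0]
force: [0.2, 0.0, -1.0]
finger_gap: 0.263
```

```bash
python3 - <<'E'
from h import *
s=telemetry.read_state(); T=toolT(s); print(s['time'],s['eef_pos'],np.degrees(np.arctan2(T[1,0],T[0,0])),s['force'],s['finger_gap'])
for n in('top','side'):
    f=vision.grab_frame(n); np.savez('f_%s.npz'%n,T=T,**{k:v for k,v in f.items()}); im=f['img'][:,:,::-1]
    if n=='top': im=cv2.resize(im[195:225,230:275],None,fx=15,fy=15,interpolation=cv2.INTER_CUBIC)
    if n=='side': im=cv2.resize(im[180:225,275:320],None,fx=12,fy=12,interpolation=cv2.INTER_CUBIC)
    cv2.imwrite(f'pics/{n}3.png',im)
E
```

```text
6.875 [ 0.59447805 -0.0137275   0.21536614] -0.12813386088673206 [ 0.15379274  0.03448427 -0.98126503] 0.2633683939540578
```

View pics/top3.png

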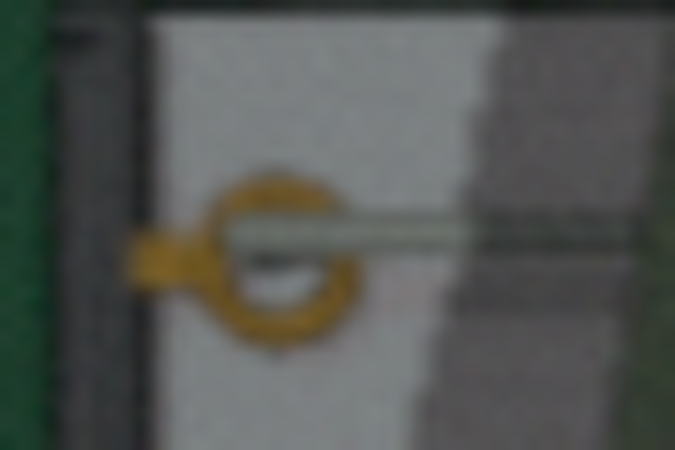

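View pics/side3.png

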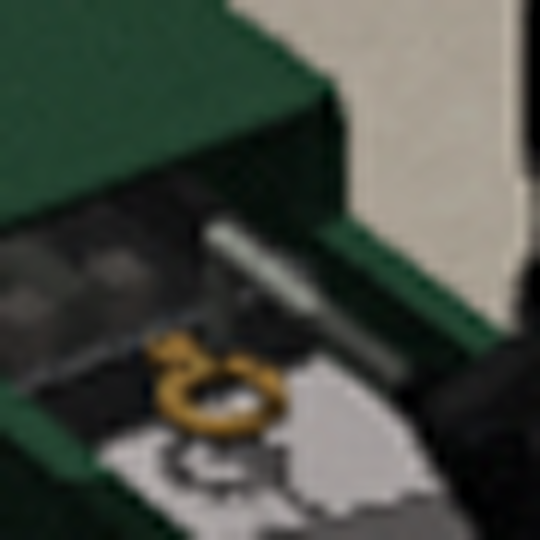

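```bash
python3 - <<'E'
from h import *
f=dict(np.load('f_top.npz')); g=dict(np.load('f_side.npz'))
pt=lambda x,y:[230+(x+.5)/15-.5,195+(y+.5)/15-.5]
ps=lambda x,y:[275+(x+.5)/12-.5,180+(y+.5)/12-.5]
print('ring',world(f,pt(281,261),.024),'shank end',world(f,pt(222,232),.0645),world(f,pt(222,232),.0665),world(f,pt(400,233),.066))
print('ring side',world(g,ps(222,393),.024),'tip',world(g,ps(219,345),.0375),world(g,ps(219,345),.034),'shank end',world(g,ps(205,233),.066))
def proj(f,X): c=f['R']@X+f['t']; u=f['K']@c; return u[:2]/u[2]
def ct(u): return (u-[230,195]+.5)*15-.5
def cs(u): return (u-[275,180]+.5)*12-.5
print('top: tipaxis at shank',ct(proj(f,np.array([.5945,.151,.065]))),'end',ct(proj(f,np.array([.5945,.1545,.065]))))
print('side tip', cs(proj(g,np.array([.5945,.151,.0375]))),'top',cs(proj(g,np.array([.5945,.1545,.068]))))
E
```

```text
ring [[0.59763953 0.15097766 0.024     ]] shank end [[0.59680888 0.15307496 0.0645    ]] [[0.5965422  0.15271804 0.0665    ]] [[0.59647826 0.12595363 0.066     ]]
ring side [[0.59435025 0.15205868 0.024     ]] tip [[0.59277554 0.15042647 0.0375    ]] [[0.59565369 0.15476341 0.034     ]] shank end [[0.5899319  0.15040217 0.066     ]]
top: tipaxis at shank [234.9800488  246.79594188] end [211.80548218 246.77749436]
side tip [224.34828313 341.01977383] top [212.07978789 208.70440061]
```

Top view puts the tine axis at about (-1, -1.5) mm from the ring centre, and the side view agrees. Correcting and lowering through the ring.

{"fn": "drive_tool", "kwargs": {
  "targets": [
    [[0.02,0.03,0],0,1],
    [[0.02,0.03,-0.1],0,1],
    [[0.02,0.03,-0.2],0,1],
    [[0.02,0.03,-0.3],0,1],
    [[0.02,0.03,-0.3],0,1]
  ]
}}

```text
time: 7.6
eef_pos: [0.5952, -0.0122, 0.1999]
tool_rot: [0.001, 1.0, -0.001, -0.001]
force: [0.5, -0.0, -2.0]
finger_gap: 0.26
```

```bash
python3 - <<'E'
from h import *
s=telemetry.read_state(); T=toolT(s); print(s['time'],s['eef_pos'],s['force'],s['finger_gap'])
ims=[]
for n in('top','side'):
    f=vision.grab_frame(n); np.savez('f_%s.npz'%n,T=T,**{k:v for k,v in f.items()}); im=f['img'][:,:,::-1]
    if n=='top': im=cv2.resize(im[195:228,230:263],None,fx=12,fy=12,interpolation=cv2.INTER_CUBIC)
    if n=='side': im=cv2.resize(im[190:223,275:308],None,fx=12,fy=12,interpolation=cv2.INTER_CUBIC)
    ims.append(im)
cv2.imwrite('pics/c4.png',np.hstack(ims))
E
```

```text
7.6 [ 0.59522547 -0.01223056  0.19986251] [ 0.49640199 -0.02264427 -2.04297058] 0.2595013451073339
```

View pics/c4.png

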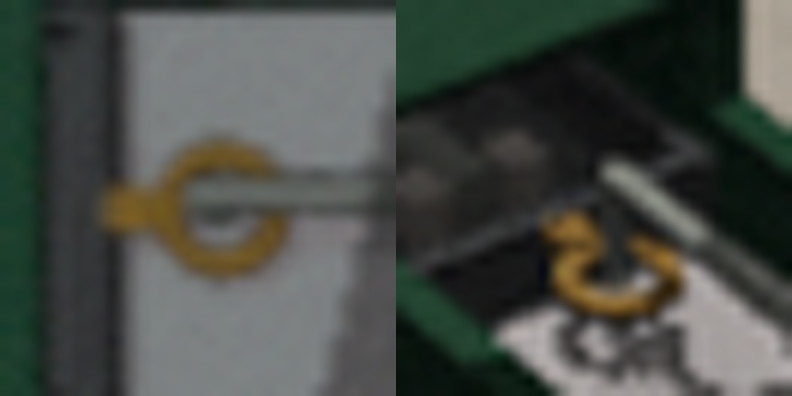

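Tine stands in the hole in both views, with no lateral force. Going 9 mm deeper and holding.

{"fn": "drive_tool", "kwargs": {
  "targets": [
    [[0.01,0,-0.1],0,1],
    [[0.01,0,-0.18],0,1],
    [[0.01,0,-0.18],0,1],
    [[0.01,0,-0.18],0,1],
    [[0.01,0,-0.18],0,1]
  ]
}}

```text
time: 8.32
eef_pos: [0.5961, -0.0123, 0.1916]
tool_rot: [0.001, 1.0, -0.001, 0.0]
force: [-0.7, 0.1, -1.5]
finger_gap: 0.267
```

```bash
python3 - <<'E'
from h import *
s=telemetry.read_state(); T=toolT(s); print(s['time'],s['eef_pos'],s['force'],s['wrist_torque'],s['finger_gap'])
ims=[]
for n in('top','side'):
    f=vision.grab_frame(n); im=f['img'][:,:,::-1]
    if n=='top': im=cv2.resize(im[195:228,230:263],None,fx=12,fy=12,interpolation=cv2.INTER_CUBIC)
    if n=='side': im=cv2.resize(im[190:223,275:308],None,fx=12,fy=12,interpolation=cv2.INTER_CUBIC)
    ims.append(im)
cv2.imwrite('pics/c5.png',np.hstack(ims))
E
```

```text
8.325 [ 0.59605418 -0.01225517  0.19160501] [-0.72678314  0.13799092 -1.53994135] [-0.02585783  0.00701388  0.01383639] 0.2674529758833401
```

View pics/c5.png

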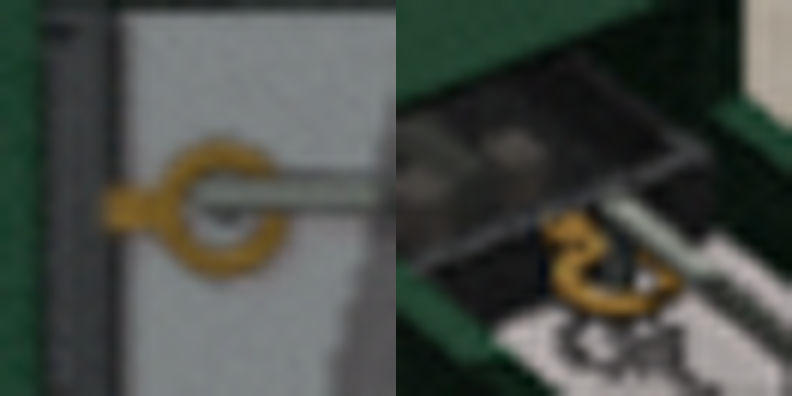

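Tip is about 10 mm below the ring centre. Now the pull starts slowly so the tine takes up contact gently.

{"fn": "drive_tool", "kwargs": {
  "targets": [
    [[0,-0.03,0],0,1],
    [[0,-0.06,0],0,1],
    [[0,-0.09,0],0,1],
    [[0,-0.12,0],0,1],
    [[0,-0.16,0],0,1],
    [[0,-0.21,0],0,1],
    [[0,-0.27,0],0,1],
    [[0,-0.34,0],0,1],
    [[0,-0.42,0],0,1],
    [[0,-0.48,0],0,1],
    [[0,-0.5,0],0,1]
  ]
}}

```text
time: 9.8
eef_pos: [0.596, -0.0376, 0.1916]
tool_rot: [0.001, 1.0, -0.001, 0.0]
force: [-0.1, 3.0, -1.5]
finger_gap: 0.262
```

```bash
python3 - <<'E'
from h import *
s=telemetry.read_state(); T=toolT(s); print(s['time'],s['eef_pos'],s['force'],s['wrist_torque'],s['finger_gap'])
ims=[]
for n in('top','side'):
    f=vision.grab_frame(n); im=f['img'][:,:,::-1]
    if n=='top': im=cv2.resize(im[195:228,235:285],None,fx=8,fy=8,interpolation=cv2.INTER_CUBIC)
    if n=='side': im=cv2.resize(im[190:223,275:325],None,fx=8,fy=8,interpolation=cv2.INTER_CUBIC)
    ims.append(im)
cv2.imwrite('pics/c6.png',np.hstack(ims))
E
```

```text
9.8 [ 0.59603347 -0.03755588  0.19160274] [-0.1474959   3.03526583 -1.4711998 ] [0.44260646 0.02482457 0.002595  ] 0.26192673539167527
```

View pics/c6.png

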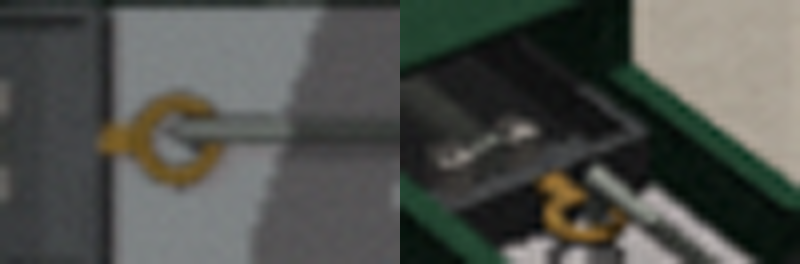

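Tray follows, friction ≈ 3 N. Earliest stop is about 48 mm further, so going 40 mm.

{"fn": "drive_tool", "kwargs": {
  "targets": [
    [[0,-0.04,0],0,1],
    [[0,-0.1,0],0,1],
    [[0,-0.18,0],0,1],
    [[0,-0.26,0],0,1],
    [[0,-0.34,0],0,1],
    [[0,-0.42,0],0,1],
    [[0,-0.5,0],0,1],
    [[0,-0.58,0],0,1],
    [[0,-0.66,0],0,1],
    [[0,-0.73,0],0,1],
    [[0,-0.78,0],0,1],
    [[0,-0.8,0],0,1]
  ]
}}

```text
time: 11.4
eef_pos: [0.596, -0.0776, 0.1916]
tool_rot: [0.001, 1.0, -0.001, 0.0]
force: [0.1, 2.9, -1.6]
finger_gap: 0.266
```

{"fn": "drive_tool", "kwargs": {
  "targets": [
    [[0,-0.02,0],0,1],
    [[0,-0.04,0],0,1],
    [[0,-0.06,0],0,1],
    [[0,-0.06,0],0,1]
  ]
}}

```text
time: 11.9
eef_pos: [0.596, -0.0807, 0.1916]
tool_rot: [0.001, 1.0, -0.001, 0.0]
force: [-0.6, 1.4, -1.3]
finger_gap: 0.268
```

{"fn": "drive_tool", "kwargs": {
  "targets": [
    [[0,-0.02,0],0,1],
    [[0,-0.04,0],0,1],
    [[0,-0.06,0],0,1],
    [[0,-0.06,0],0,1]
  ]
}}

```text
time: 12.4
eef_pos: [0.596, -0.0839, 0.1916]
tool_rot: [0.001, 1.0, -0.001, 0.0]
force: [-0.7, 2.3, -1.9]
finger_gap: 0.264
```

{"fn": "drive_tool", "kwargs": {
  "targets": [
    [[0,-0.02,0],0,1],
    [[0,-0.04,0],0,1],
    [[0,-0.06,0],0,1],
    [[0,-0.06,0],0,1]
  ]
}}

```text
time: 12.9
eef_pos: [0.596, -0.087, 0.1916]
tool_rot: [0.001, 1.0, -0.001, 0.0]
force: [-0.3, 1.6, -1.8]
finger_gap: 0.266
```

{"fn": "drive_tool", "kwargs": {
  "targets": [
    [[0,-0.02,0],0,1],
    [[0,-0.04,0],0,1],
    [[0,-0.06,0],0,1],
    [[0,-0.06,0],0,1]
  ]
}}

```text
time: 13.4
eef_pos: [0.596, -0.0901, 0.1916]
tool_rot: [0.001, 1.0, -0.001, 0.0]
force: [0.4, 2.8, -2.0]
finger_gap: 0.265
```

{"fn": "drive_tool", "kwargs": {
  "targets": [
    [[0,-0.02,0],0,1],
    [[0,-0.04,0],0,1],
    [[0,-0.06,0],0,1],
    [[0,-0.06,0],0,1]
  ]
}}

```text
time: 13.9
eef_pos: [0.596, -0.0932, 0.1916]
tool_rot: [0.001, 1.0, -0.001, 0.0]
force: [0.5, 1.9, -1.0]
finger_gap: 0.264
```

{"fn": "drive_tool", "kwargs": {
  "targets": [
    [[0,-0.02,0],0,1],
    [[0,-0.04,0],0,1],
    [[0,-0.06,0],0,1],
    [[0,-0.06,0],0,1]
  ]
}}

```text
time: 14.4
eef_pos: [0.596, -0.0964, 0.1916]
tool_rot: [0.001, 1.0, -0.001, 0.0]
force: [-0.7, 3.6, -2.1]
finger_gap: 0.267
```

{"fn": "drive_tool", "kwargs": {
  "targets": [
    [[0,-0.02,0],0,1],
    [[0,-0.04,0],0,1],
    [[0,-0.06,0],0,1],
    [[0,-0.06,0],0,1]
  ]
}}

```text
time: 14.9
eef_pos: [0.596, -0.0995, 0.1916]
tool_rot: [0.001, 1.0, -0.001, 0.0]
force: [0.3, 2.1, -0.8]
finger_gap: 0.26
```

{"fn": "drive_tool", "kwargs": {
  "targets": [
    [[0,-0.02,0],0,1],
    [[0,-0.04,0],0,1],
    [[0,-0.06,0],0,1],
    [[0,-0.06,0],0,1]
  ]
}}

```text
time: 15.4
eef_pos: [0.596, -0.1026, 0.1916]
tool_rot: [0.001, 1.0, -0.001, 0.0]
force: [-1.1, 2.7, -3.0]
finger_gap: 0.264
```

{"fn": "drive_tool", "kwargs": {
  "targets": [
    [[0,-0.02,0],0,1],
    [[0,-0.04,0],0,1],
    [[0,-0.06,0],0,1],
    [[0,-0.06,0],0,1]
  ]
}}

```text
time: 15.9
eef_pos: [0.596, -0.1058, 0.1916]
tool_rot: [0.001, 1.0, -0.001, 0.0]
force: [0.4, 3.0, -1.8]
finger_gap: 0.266
```

{"fn": "drive_tool", "kwargs": {
  "targets": [
    [[0,-0.02,0],0,1],
    [[0,-0.04,0],0,1],
    [[0,-0.06,0],0,1],
    [[0,-0.06,0],0,1]
  ]
}}

```text
time: 16.4
eef_pos: [0.596, -0.1086, 0.1916]
tool_rot: [0.001, 1.0, -0.001, 0.0]
force: [-0.4, 4.4, -2.0]
finger_gap: 0.264
```

{"fn": "drive_tool", "kwargs": {
  "targets": [
    [[0,-0.01,0],0,1],
    [[0,-0.02,0],0,1],
    [[0,-0.03,0],0,1],
    [[0,-0.03,0],0,1]
  ]
}}

```text
time: 16.9
eef_pos: [0.596, -0.1096, 0.1915]
tool_rot: [0.001, 1.0, -0.002, 0.0]
force: [0.5, 5.7, -2.7]
finger_gap: 0.261
```

Stop met (force rising, motion lagging). Small steps to about 12 N.

{"fn": "drive_tool", "kwargs": {
  "targets": [
    [[0,-0.015,0],0,1],
    [[0,-0.03,0],0,1],
    [[0,-0.03,0],0,1],
    [[0,-0.03,0],0,1]
  ]
}}

```text
time: 17.4
eef_pos: [0.596, -0.1104, 0.1913]
tool_rot: [-0.0, 1.0, -0.002, -0.0]
force: [-0.1, 6.7, -2.3]
finger_gap: 0.266
```

```bash
python3 -c "
from h import *
s=telemetry.read_state(); print(s['eef_pos'],s['force'],s['wrist_torque'])"
```

```text
[ 0.59595141 -0.11041526  0.19132578] [-0.13044195  6.65152436 -2.32864508] [ 1.08391413 -0.08806424 -0.06667412]
```

{"fn": "drive_tool", "kwargs": {
  "targets": [
    [[0,-0.02,0],0,1],
    [[0,-0.04,0],0,1],
    [[0,-0.05,0],0,1],
    [[0,-0.05,0],0,1]
  ]
}}

```text
time: 17.9
eef_pos: [0.5959, -0.1117, 0.191]
tool_rot: [-0.001, 1.0, -0.003, -0.001]
force: [1.2, 10.3, -2.6]
finger_gap: 0.27
```

{"fn": "drive_tool", "kwargs": {
  "targets": [
    [[0,-0.02,0],0,1],
    [[0,-0.04,0],0,1],
    [[0,-0.045,0],0,1],
    [[0,-0.045,0],0,1],
    [[0,-0.045,0],0,1],
    [[0,-0.045,0],0,1],
    [[0,-0.045,0],0,1],
    [[0,-0.045,0],0,1],
    [[0,-0.045,0],0,1]
  ]
}}

```text
time: 19.02
eef_pos: [0.5959, -0.1126, 0.1907]
tool_rot: [-0.003, 1.0, -0.003, -0.001]
force: [1.3, 11.0, -2.9]
finger_gap: 0.265
```

```bash
python3 - <<'E'
from h import *
s=telemetry.read_state(); T=toolT(s); print(s['time'],s['eef_pos'],s['force'],s['wrist_torque'],s['finger_gap'])
ims=[]
for n in('top','side'):
    f=vision.grab_frame(n); np.savez('f_%s.npz'%n,T=T,**{k:v for k,v in f.items()}); im=f['img'][:,:,::-1]
    if n=='top': im=cv2.resize(im[180:245,230:310],None,fx=5,fy=5,interpolation=cv2.INTER_CUBIC)
    if n=='side': im=cv2.resize(im[180:245,265:345],None,fx=5,fy=5,interpolation=cv2.INTER_CUBIC)
    ims.append(im)
cv2.imwrite('pics/c7.png',np.hstack(ims))
s=telemetry.read_state(); print(s['time'],s['eef_pos'],s['force'])
E
```

```text
19.025 [ 0.5958501  -0.112576    0.19066689] [ 1.30888522 10.95532022 -2.86253795] [ 1.5784702  -0.16898832 -0.08936258] 0.2653916803105696
19.125 [ 0.59584054 -0.11257735  0.19066678] [ 0.7284359   9.95020925 -3.07517668]
```

View pics/c7.png

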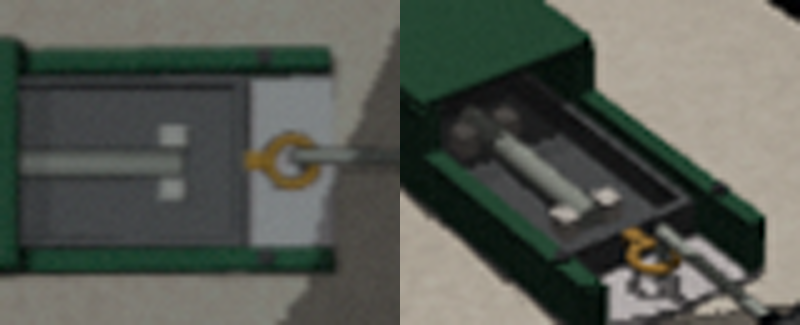

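About 11 N held with ring near the floor's end and the shaft in its saddles. One slightly firmer hold to make 12 N certain.

{"fn": "drive_tool", "kwargs": {
  "targets": [
    [[0,-0.02,0],0,1],
    [[0,-0.04,0],0,1],
    [[0,-0.05,0],0,1],
    [[0,-0.05,0],0,1],
    [[0,-0.05,0],0,1],
    [[0,-0.05,0],0,1],
    [[0,-0.05,0],0,1],
    [[0,-0.05,0],0,1]
  ]
}}

```text
time: 20.12
eef_pos: [0.5958, -0.1135, 0.1903]
tool_rot: [-0.005, 1.0, -0.004, -0.001]
force: [1.2, 11.3, -2.6]
finger_gap: 0.266
```

{"fn": "drive_tool", "kwargs": {
  "targets": [
    [[0,0.02,0],0,1],
    [[0,0.04,0],0,1],
    [[0,0.06,0],0,1],
    [[0,0.08,0],0,1],
    [[0,0.11,0],0,1],
    [[0,0.14,0],0,1],
    [[0,0.16,0],0,1],
    [[0,0.16,0],0,1]
  ]
}}

```text
time: 21.12
eef_pos: [0.5958, -0.1054, 0.1903]
tool_rot: [-0.004, 1.0, -0.004, -0.001]
force: [1.0, -0.1, -1.8]
finger_gap: 0.265
```

```bash
python3 - <<'E'
from h import *
s=telemetry.read_state(); T=toolT(s); print(s['time'],s['eef_pos'],s['tool_rot'],s['force'],s['wrist_torque'])
ims=[]
for n in('top','side'):
    f=vision.grab_frame(n); np.savez('f_%s.npz'%n,T=T,**{k:v for k,v in f.items()}); im=f['img'][:,:,::-1]
    if n=='top': im=cv2.resize(im[195:235,265:305],None,fx=10,fy=10,interpolation=cv2.INTER_CUBIC)
    if n=='side': im=cv2.resize(im[210:250,295:335],None,fx=10,fy=10,interpolation=cv2.INTER_CUBIC)
    ims.append(im)
cv2.imwrite('pics/c8.png',np.hstack(ims))
E
```

```text
21.125 [ 0.59576458 -0.10544204  0.19032205] [-0.00443546  0.99998203 -0.00381647 -0.00130527] [ 1.0002703  -0.14965037 -1.78989605] [-0.00450222 -0.02034061  0.00736953]
```

View pics/c8.png

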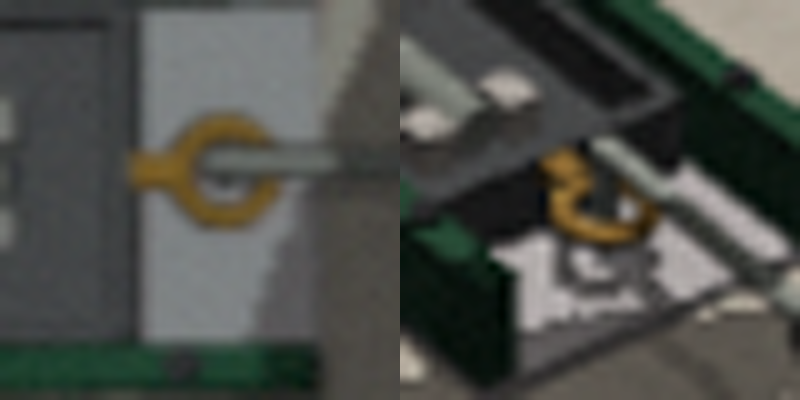

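Tine is loose and central in the ring. Lifting straight up.

{"fn": "drive_tool", "kwargs": {
  "targets": [
    [[0,0,0.1],0,1],
    [[0,0,0.2],0,1],
    [[0,0,0.3],0,1],
    [[0,0,0.4],0,1],
    [[0,0,0.55],0,1],
    [[0,0,0.75],0,1],
    [[0,0,0.95],0,1],
    [[0,0,1.1],0,1],
    [[0,0,1.1],0,1]
  ]
}}

```text
time: 22.35
eef_pos: [0.596, -0.1056, 0.2462]
tool_rot: [-0.004, 1.0, -0.004, -0.0]
force: [-0.1, -0.4, -2.3]
finger_gap: 0.266
```

```bash
python3 - <<'E'
from h import *
s=telemetry.read_state(); T=toolT(s); print(s['time'],s['eef_pos'],s['tool_rot'],s['force'],s['finger_gap'])
f=vision.grab_frame('side');cv2.imwrite('pics/s9.png',cv2.resize(f['img'][160:360,220:480],None,fx=3,fy=3)[:,:,::-1])
E
```

```text
22.35 [ 0.5959724  -0.10555403  0.24616569] [-4.29341469e-03  9.99983064e-01 -3.89763870e-03 -4.96108022e-04] [-0.09286292 -0.43042025 -2.28546535] 0.2664098910126239
```

View pics/s9.png

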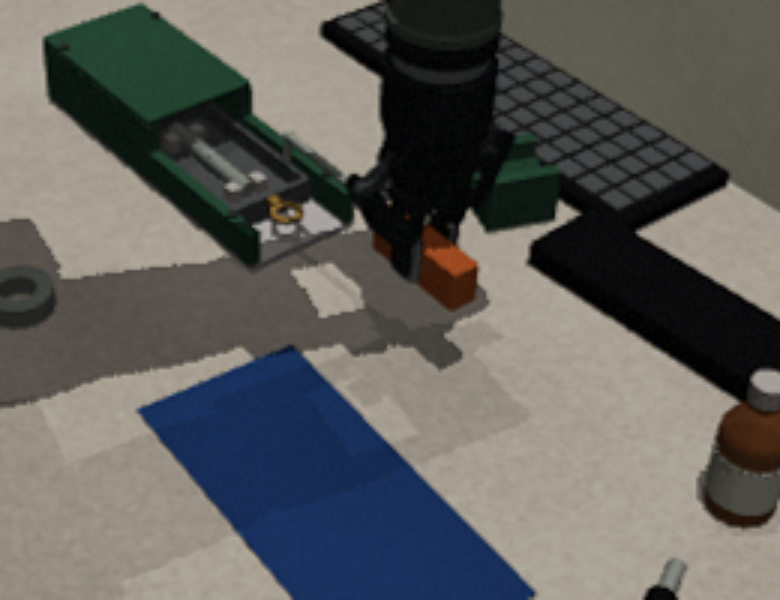

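Unhooked; tray remains out, shaft in saddles. Moving back over the mat.

{"fn": "drive_tool", "kwargs": {
  "targets": [
    [[-0.3,-0.4,0],0,1],
    [[-0.8,-0.9,0],-0.1,1],
    [[-1.3,-1.4,0],-0.2,1],
    [[-1.8,-1.9,0],-0.3,1],
    [[-2.3,-2.3,0],-0.3,1],
    [[-2.7,-2.6,-0.2],-0.3,1],
    [[-2.97,-2.81,-0.5],-0.3,1],
    [[-2.97,-2.81,-0.9],-0.3,1],
    [[-2.97,-2.81,-1.1],-0.3,1],
    [[-2.97,-2.81,-1.2],-0.3,1],
    [[-2.97,-2.81,-1.2],-0.3,1]
  ]
}}

```text
time: 23.78
eef_pos: [0.4475, -0.2459, 0.1855]
tool_rot: [-0.004, 1.0, -0.03, -0.001]
force: [0.5, 0.5, -2.4]
finger_gap: 0.271
```

```bash
python3 - <<'E'
from h import *
s=telemetry.read_state(); T=toolT(s); print(s['time'],s['eef_pos'],s['tool_rot'],s['force'],s['finger_gap'])
f=vision.grab_frame('side');cv2.imwrite('pics/s10.png',cv2.resize(f['img'][260:420,250:450],None,fx=3.5,fy=3.5)[:,:,::-1])
f=vision.grab_frame('wrist');cv2.imwrite('pics/w10.png',f['img'][:,:,::-1])
E
```

```text
23.775 [ 0.44752436 -0.2458593   0.18552079] [-0.00447934  0.99954422 -0.02983642 -0.00103564] [ 0.5334692   0.4524296  -2.41746209] 0.27129012976392547
```

View pics/s10.png

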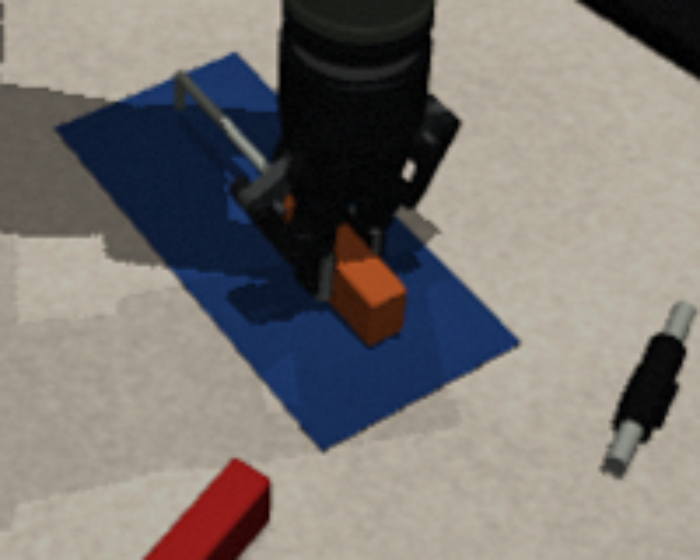

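View pics/w10.png

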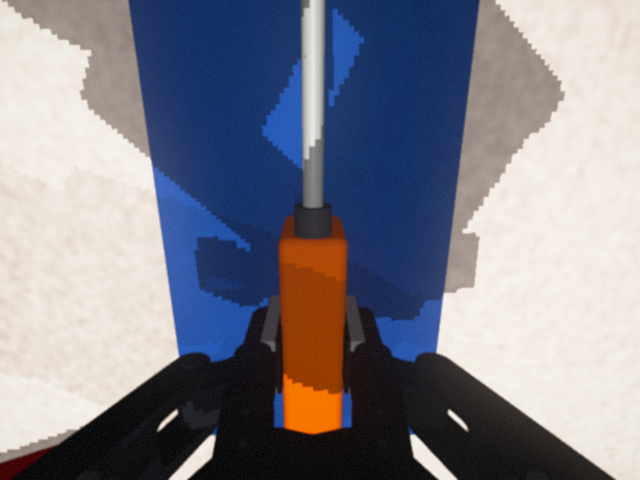

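Tool is over the mat, well inside its edges. Lowering the last ~5 mm in small steps.

{"fn": "drive_tool", "kwargs": {
  "targets": [
    [[0,0,-0.03],0,1],
    [[0,0,-0.06],0,1],
    [[0,0,-0.09],0,1],
    [[0,0,-0.09],0,1]
  ]
}}

```text
time: 24.38
eef_pos: [0.4476, -0.2459, 0.1814]
tool_rot: [-0.004, 1.0, -0.03, -0.001]
force: [-1.1, 0.8, -2.5]
finger_gap: 0.263
```

{"fn": "drive_tool", "kwargs": {
  "targets": [
    [[0,0,-0.01],0,1],
    [[0,0,-0.02],0,1],
    [[0,0,-0.03],0,1],
    [[0,0,-0.03],0,1]
  ]
}}

```text
time: 24.88
eef_pos: [0.4476, -0.2459, 0.1804]
tool_rot: [-0.004, 1.0, -0.03, -0.001]
force: [-2.0, 0.8, 4.2]
finger_gap: 0.263
```

Contact with the mat (Fz turned to +4 N). Releasing.

{"fn": "drive_tool", "kwargs": {
  "targets": [
    [[0,0,0],0,0.7],
    [[0,0,0],0,0.6],
    [[0,0,0],0,0.45],
    [[0,0,0],0,0.3],
    [[0,0,0],0,0.1],
    [[0,0,0],0,0],
    [[0,0,0],0,0],
    [[0,0,0],0,0]
  ],
  "newtons": 20
}}

```text
time: 25.88
eef_pos: [0.4475, -0.2459, 0.1804]
tool_rot: [-0.004, 1.0, -0.03, -0.001]
force: [-0.2, 1.1, -0.2]
finger_gap: 1.003
```

```bash
python3 - <<'E'
from h import *
s=telemetry.read_state(); T=toolT(s); print(s['time'],s['eef_pos'],s['force'],s['finger_gap'])
f=vision.grab_frame('wrist');cv2.imwrite('pics/w11.png',f['img'][:,:,::-1])
E
```

```text
25.875 [ 0.44754428 -0.24589249  0.18037108] [-0.18403852  1.12192584 -0.22103125] 1.0032707411119623
```

View pics/w11.png

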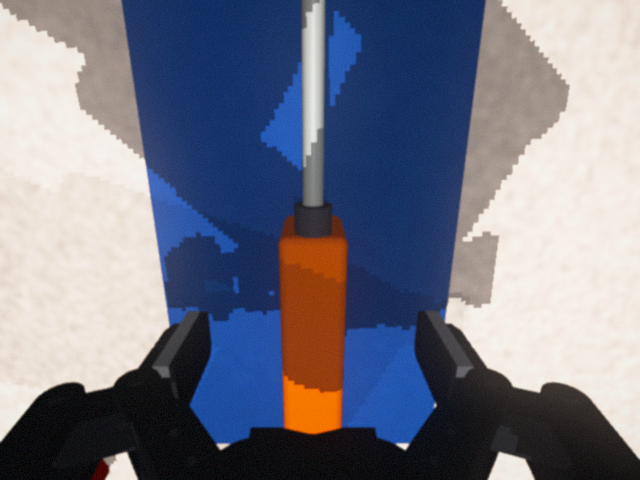

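Handle stands free between the open fingers. Retreating straight up and then toward the base side for a clear view.

{"fn": "drive_tool", "kwargs": {
  "targets": [
    [[0,0,0.3],0,0],
    [[0,0,0.8],0,0],
    [[0,0,1.5],0,0],
    [[0,0,2.3],0,0],
    [[0,0,3.1],0,0],
    [[-0.5,-0.8,3.6],0,0],
    [[-0.8,-1.8,3.8],0,0],
    [[-1,-2.8,4],0,0],
    [[-1,-3.5,4],0,0],
    [[-1,-3.5,4],0,0],
    [[-1,-3.5,4],0,0]
  ]
}}

```text
time: 27.3
eef_pos: [0.3973, -0.4203, 0.3808]
tool_rot: [-0.005, 1.0, -0.03, -0.001]
force: [0.0, -0.7, -0.2]
finger_gap: 1.0
```

```bash
python3 - <<'E'
from h import *
s=telemetry.read_state(); print(s['time'],s['eef_pos'],s['force'],np.abs(s['joint_velocities']).max())
f=vision.grab_frame('top');cv2.imwrite('pics/t12.png',f['img'][:,:,::-1])
hsv=cv2.cvtColor(f['img'],cv2.COLOR_RGB2HSV);H,S,V=[hsv[:,:,i].astype(int) for i in range(3)]; yy,xx=np.mgrid[:480,:640]
m=(H>5)&(H<20)&(S>150)&(V>60)&(xx>385)&(xx<460)&(yy>255)&(yy<300)
p=world(f,cols(m),.036);q=world(f,cols(m)); print('handle',len(p),cv2.minAreaRect((p[:,:2]*1000).astype(np.float32)),np.median(q,0))
m=(H>10)&(H<30)&(S>90)&(xx>262)&(xx<310)&(yy>195)&(yy<230)
p=world(f,cols(m),.024);print('ring',len(p),np.round(p.min(0),4),np.round(p.max(0),4))
g=vision.grab_frame('side');cv2.imwrite('pics/s12.png',g['img'][:,:,::-1])
E
```

```text
27.3 [ 0.39733845 -0.42025294  0.38075792] [ 0.03189505 -0.69263605 -0.20081659] 0.016040853994558242
handle 368 ((449.404541015625, -243.9696044921875), (87.61678314208984, 22.256811141967773), 86.04801940917969) [ 0.44833515 -0.2436573   0.03558736]
ring 71 [0.5857 0.048  0.024 ] [0.6094 0.081  0.024 ]
```

View pics/t12.png

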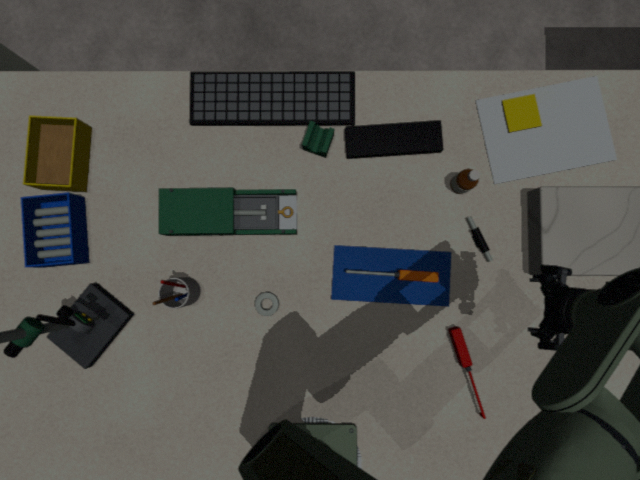

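View pics/s12.png

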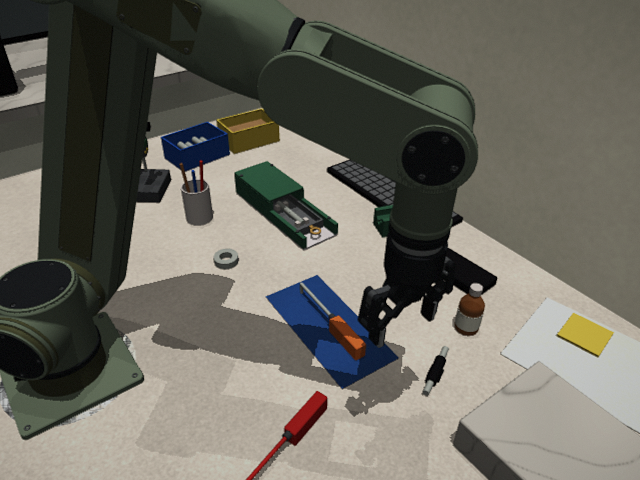

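Everything is in place: tool on the mat at (403,274), tray out with its ring at (287,212), shaft in the tray, bystanders unmoved. Handing in.

```bash
python3 -c "
from bench import robot; print(robot.close_job())"
```

```text
the job is handed in; nothing more can be done
None
```

I carried out the whole task and handed it in at about 27 s of the 56 s allowed; no verdict was reported.

- **Pull:** I put the tine about 10 mm below the ring's centre and drew the tray out against about 3 N of friction until it met the sprung stop. In the hold the wrist read about 10–11.3 N, for well over half a second. That is slightly under the 12 N asked for but above the 8 N that is judged. The highest reading was 11.3 N; I only read the force at the end of each move, so a brief higher value between readings would not have shown.
- **Tray:** After unhooking, the ring is about 82 mm out of the shuttle's origin, against the 52 mm needed. The shaft still lies in its saddles.
- **Tool:** I released it only once it was pressing on the mat with about 4 N. It stands upright there, with its tip and handle end about 35 mm inside the mat's ends.
- **Rest of the bench:** The last top and side pictures showed the bystanders where they started, and the arm clear of everything.

No check failed. The top and side cameras disagreed by about 3 mm on the ring's position before I hooked it, so I lined up the tine from its offset to the ring within each picture.

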